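# Stand the screw-capped containers in their spill trays

## Task

Pick out the four screw-capped containers that stand in the near part of the worktop to the right of the balance (not the stock in the rows at the back), and stand each one upright inside the white spill tray meant for it at the front edge: the square jar in the square tray, the tall bottle in the large round tray, the short bottle in the medium round tray and the vial in the small round tray. Keep them upright, set them down on the tray floors rather than dropping them, and leave the rubber bulb and the covered dish where they are.

Things in the scene. Friction and masses are not known exactly. Their poses are not given: they have to be found in the camera images.
- tall_bottle_mid (a point): tall round amber bottle with a teal screw cap, body 68 mm in diameter, 168 mm tall, 0.5 kg; the cap is its top 26 mm, 41 mm in diameter, fixed on and strong enough to lift by; below it the shoulder widens. This point is on its axis half-way up, 84 mm above its underside. Its z axis points up; yaw does not matter for the grasp.
- jar_mid (a point): squarish amber wide-mouth jar with a broad cream screw cap, body 68 x 68 mm with rounded corners (sides along its x and y axes), 132 mm tall, 0.4 kg; the cap is its top 22 mm, 64 mm in diameter, fixed on and strong enough to lift by. This point is on its axis half-way up, 66 mm above its underside. Its z axis points up.
- short_bottle_mid (a point): short round white plastic bottle with a white screw cap, body 60 mm in diameter, 108 mm tall, 0.15 kg; the cap is its top 26 mm, 49 mm in diameter, fixed on and strong enough to lift by. This point is on its axis half-way up, 54 mm above its underside. Its z axis points up; yaw does not matter for the grasp.
- vial_mid (a point): small clear glass vial, reddish contents, with a white screw cap, body 27 mm in diameter, 61 mm tall, 0.03 kg; the cap is its top 14 mm, 24 mm in diameter; grip round the body. This point is on its axis half-way up, 30.5 mm above its underside. Its z axis points up; yaw does not matter for the grasp.
- tray_large_floor (a point): large round white spill tray, inner diameter 100 mm, outer 108 mm. Fixed to the worktop; it stands on the worktop (z = 0), floor 4 mm thick, rim top 14 mm above the worktop. This point is the centre of its inner floor; z axis up.
- tray_medium_floor (a point): medium round white spill tray, inner diameter 80 mm, outer 88 mm. Fixed to the worktop; it stands on the worktop (z = 0), floor 4 mm thick, rim top 14 mm above the worktop. This point is the centre of its inner floor; z axis up.
- tray_small_floor (a point): small round white spill tray, inner diameter 46 mm, outer 54 mm. Fixed to the worktop; it stands on the worktop (z = 0), floor 4 mm thick, rim top 14 mm above the worktop. This point is the centre of its inner floor; z axis up.
- tray_square_floor (a point): square white spill tray, inner 104 x 104 mm, outer 112 x 112 mm, sides along its x and y axes. Fixed to the worktop; it stands on the worktop (z = 0), floor 4 mm thick, rim top 14 mm above the worktop. This point is the centre of its inner floor; z axis up.
- bulb_mid (a point): bystander: red rubber pipette bulb standing upright, 52 mm in diameter, 75 mm tall; loose, leave it alone. This point is on its axis half-way up.
- dish_mid (a point): bystander: flat round covered dish, 70 mm in diameter, 15 mm tall; loose, leave it alone. This point is on its axis half-way up.

How it is judged (in metres and radians):
At the end, for the whole second after the job is handed in: Each container stands at rest and released on the floor of its own tray: upright (within about 6 degrees), its axis within 15 mm of the tray centre and its underside within 6 mm of the floor height (horizontal distance between tall_bottle_mid and tray_large_floor below 0.015 m and z of tall_bottle_mid in the frame of tray_large_floor between 0.078 and 0.09 m and angle between each of tall_bottle_mid, jar_mid, short_bottle_mid, vial_mid's own z axis and vertical below 0.11 rad and linear speed of each of tall_bottle, jar, short_bottle, vial below 0.02 m/s and horizontal distance between jar_mid and tray_square_floor below 0.015 m and z of jar_mid in the frame of tray_square_floor between 0.06 and 0.072 m and horizontal distance between short_bottle_mid and tray_medium_floor below 0.015 m and z of short_bottle_mid in the frame of tray_medium_floor between 0.048 and 0.06 m and horizontal distance between vial_mid and tray_small_floor below 0.015 m and z of vial_mid in the frame of tray_small_floor between 0.0245 and 0.0365 m); the robot touches nothing.
It fails at once if a screw-capped container is tipped by more than 40 degrees (angle between any of tall_bottle_mid, jar_mid, short_bottle_mid, vial_mid's own z axis and vertical above 0.7 rad).
It fails at once if a container is dropped into its tray (faster than 0.5 m/s close above the tray floor) ((linear speed of tall_bottle above 0.5 m/s and horizontal distance between tall_bottle_mid and tray_large_floor below 0.03 m and z of tall_bottle_mid in the frame of tray_large_floor below 0.114 m) or (linear speed of jar above 0.5 m/s and horizontal distance between jar_mid and tray_square_floor below 0.03 m and z of jar_mid in the frame of tray_square_floor below 0.096 m) or (linear speed of short_bottle above 0.5 m/s and horizontal distance between short_bottle_mid and tray_medium_floor below 0.03 m and z of short_bottle_mid in the frame of tray_medium_floor below 0.084 m) or (linear speed of vial above 0.5 m/s and horizontal distance between vial_mid and tray_small_floor below 0.03 m and z of vial_mid in the frame of tray_small_floor below 0.0605 m)).
It fails at once if the rubber bulb or the covered dish is moved more than 25 mm (distance of any of bulb_mid, dish_mid from where it was at the start of the episode above 0.025 m).
It also fails if it takes over 131 s, if anything falls off the work surface, if the arm or the gripper's body presses on something with over 40 N, if the wrist force passes 120 N, or if a joint passes its speed limit or range.

## Robot

A 6-joint arm with a two-finger parallel gripper is mounted at the origin on a cart in front of the work surface, level with it; the furniture and walls round the work are solid. World frame = base frame: x ahead of the robot, y to its left, z up, the work surface at z = 0. Lengths are in m, angles in degrees, forces in N, time in s.
With the tool pointing down it reaches from about 0.35 to 0.875 m from the base axis. Payload 4.2 kg.
Tool frame: the origin (TCP) lies between the finger pads; the fingertips stand 19 mm ahead of it and the grasp point (between the pads) is the TCP; z points along the fingers, y is the line along which they close (so a half turn about z gives the same grasp; the last joint's range is limited). The gripper opens to 87 mm and grips with 3 to 60 N. Pads are 19 mm wide; open, the fingers measure 117 mm over their backs; the gripper's body (75 mm by 190 mm) begins 51 mm behind the grasp point.
Start: joints at [-55.772, 22.042, 0.453, 0, -68.411, -14.817], TCP at [0.208, -0.589, 0.242] pointing down, gripper open.
Joint ranges: [-179.83, 179.83], [-69.29, 118.12], [-61.27, 80.66], [-181.25, 117.63], [-171.15, -9.14], [-177.46, 177.46]. Speed limits (degrees/s): [159.86, 159.86, 180, 180, 180, 180].

## Interface

Orientations are given as a 3x3 rotation matrix whose columns are the frame's x, y, z axes.
In Python, from station import r gives the robot as it stands.
- The arm moves only by the tool drive_tool, never from a script. Its argument "steps" is one flat list of numbers, 7 for each row, row after row: the turn, a rotation vector about the tool's x, y, z in rad, then the shift along the tool's x, y, z in m, then the opening, from 0 (shut) to 1 (fully open). A call has 1 to 10 rows; each row shifts and turns the commanded pose from where the row before left it, along the tool's axes as they then stand; what a row does not reach is not made up. A row lasts 1/12 s, in which the tool goes at most 41.7 mm and 7.16 degrees, less where a joint would pass 70% of its speed; a pose out of reach is approached as far as the arm can. A call is refused whole if a number of a shift passes 0.0417 or a number of a turn 0.125, either way. A call with a gripper value outside its range is refused whole. The fingers move at their own pace and stop on an object; the grip force is fixed at half the most. Time passes only in rows, so rows that do not move let the fingers close. It gives the time, the measured TCP pose, the force, the opening and the grip force at its end, in the units of the state.
- r.sense(): the state, without advancing time (a new reading comes with each control period).
- r.capture(name): name is "scene" or "top"; returns the picture (480x640x3 uint8, blue, green, red); there is no depth.
- r.camera_params(name): a dict with "camera_matrix" (3x3 intrinsics, pixels), "extrinsics" (4x4, takes a point from world to camera coordinates). Camera axes: x right, y down, z forward; pixel columns grow to the right and rows downward; lengths in m; the calibration is good to about 2 mm. A picture is of the moment at which its call begins. camera_params takes no time and is no camera call.
- r.finish_job(): hands the job in; it is judged then, once.
The state is a dict: "time_s": time; "joints": joint angles; "joint_velocities": joint speeds; "effort": joint torques, N m; "tcp_pos": TCP position; "ee_rot": TCP orientation; "wrist_force": force on the tool from outside, world axes, zero at the start; "moment": the same for the moment, N m; "gripper_width": opening from 0.0 (shut) to 1.0 (fully open); "gripper_force": force on a finger pad.
Only numpy, scipy, OpenCV 4.12 (cv2) and the standard library are available. Lean on these libraries where they do the work, as an engineer would, in place of code of your own. Each camera call takes 0.05 s, during which the arm holds its last target. There are 200 camera calls.

## Working session

There is one attempt and no reset: what is moved stays moved. The work goes in short steps, Python scripts to look and compute and a tool call to move; the robot and the scene stay as the last step left them, time stands still between calls to the robot, and variables do not carry over. Pictures are saved under pics/ and viewed, at most 14 in all, crops included, and the job is handed in when it is done.

Besides the shell and the picture viewer there is one more tool, called after "Call:" by a JSON object that holds its "fn" and its "kwargs". drive_tool: Moves the arm, as the interface text tells. Its arguments: {"type":"object","properties":{"steps":{"type":"array"}},"required":["steps"]}

```bash
mkdir -p pics
python3 - <<'E'
from station import r
import cv2,numpy as np
for n in("scene","top"):
    cv2.imwrite(f"pics/{n}0.png",r.capture(n))
    p=r.camera_params(n);print(n,np.round(p["camera_matrix"],1).tolist(),np.round(p["extrinsics"],4).tolist())
s=r.sense();print(s["time_s"],s["tcp_pos"],np.round(s["ee_rot"],3).tolist(),s["gripper_width"])
E
```

```text
scene [[530.7, 0.0, 320.8], [0.0, 530.7, 249.6], [0.0, 0.0, 1.0]] [[-0.463, -0.8863, 0.0118, 0.2772], [-0.5006, 0.2505, -0.8286, 0.3808], [0.7314, -0.3895, -0.5597, 0.8098], [0.0, 0.0, 0.0, 1.0]]
top [[484.6, 0.0, 316.9], [0.0, 484.6, 244.8], [0.0, 0.0, 1.0]] [[0.0198, -0.9997, -0.0161, 0.009], [-0.9959, -0.0183, -0.0881, 0.5937], [0.0878, 0.0178, -0.996, 1.2478], [0.0, 0.0, 0.0, 1.0]]
0.1 [ 0.20757719 -0.58900232  0.2405615 ] [[-0.943, -0.332, -0.001], [-0.332, 0.943, 0.002], [0.0, 0.002, -1.0]] 0.9988155146598412
```

View pics/scene0.png

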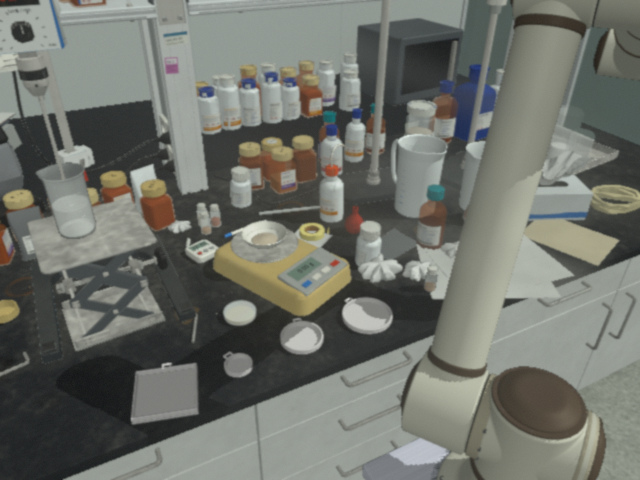

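View pics/top0.png

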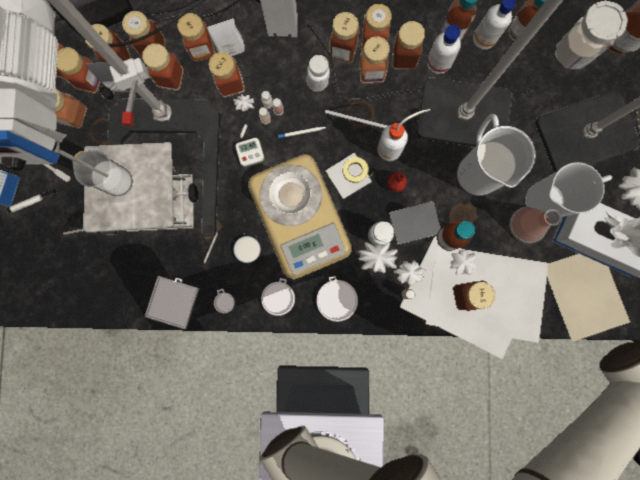

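The overhead picture shows the trays at: square (172,302), small (224,301), medium (278,298), large (337,300). The caps are at: tall (465,230), jar (481,295), short (381,232), vial (410,294). The bulb is at (397,181) and the dish at (246,249). I'll zoom in and measure.

```bash
cat > h.py <<'E'
from station import r
import numpy as np,cv2
def ray(n,u,v,z):
    p=r.camera_params(n);K=np.array(p["camera_matrix"]);E=np.array(p["extrinsics"])
    R,t=E[:3,:3],E[:3,3];c=-R.T@t;d=R.T@np.linalg.solve(K,[u,v,1.]);return c+d*(z-c[2])/d[2]
def px(n,P):
    p=r.camera_params(n);q=np.array(p["camera_matrix"])@(np.array(p["extrinsics"])@[*P,1])[:3];return q[:2]/q[2]
def blobs(m,amin=30):
    cs,_=cv2.findContours(m.astype(np.uint8),cv2.RETR_EXTERNAL,cv2.CHAIN_APPROX_NONE)
    return [c for c in cs if cv2.contourArea(c)>amin]
E
python3 - <<'E'
from h import *
a=cv2.imread("pics/top0.png");cv2.imwrite("pics/c1.png",cv2.resize(a[150:340,140:530],None,fx=2,fy=2,interpolation=2))
for k,u,v,z in[("sq",172,302,.014),("sm",224,301,.014),("med",278,298,.014),("lg",337,300,.014),("tall",465,230,.168),("jar",481,295,.132),("short",381,232,.108),("vial",410,294,.061),("bulb",397,181,.075)]:
    print(k,np.round(ray("top",u,v,z),3))
g=a[150:340,140:530].copy()
cv2.imwrite("pics/c2.png",cv2.resize(a[215:325,370:530],None,fx=5,fy=5,interpolation=2))
E
```

```text
sq [0.436 0.4   0.014]
sm [0.441 0.262 0.014]
med [0.452 0.12  0.014]
lg [ 0.45  -0.035  0.014]
tall [ 0.622 -0.327  0.168]
jar [ 0.472 -0.374  0.132]
short [ 0.621 -0.138  0.108]
vial [ 0.47  -0.218  0.061]
bulb [ 0.756 -0.182  0.075]
```

View pics/c1.png

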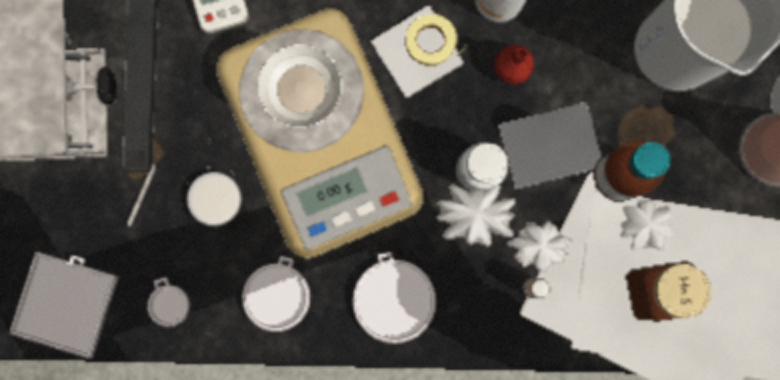

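View pics/c2.png

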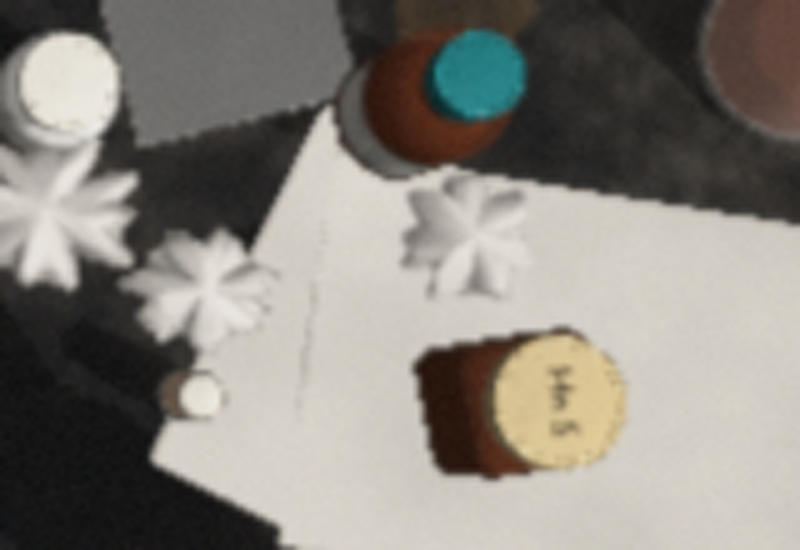

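Zoomed cap centres in the full picture: tall (465.6,230), jar (482,295), short (383.8,231.2), vial (410.4,294). Crumpled tissues lie next to the short bottle, the vial and the tall bottle. I'll check these points against the second view and get the yaws.

Run:
```python
from h import *
b=cv2.imread("pics/scene0.png");a=cv2.imread("pics/top0.png")
L=[("sq",172,301.7,.014,.056),("sm",224,302.3,.014,.027),("med",278,298,.014,.044),("lg",337.5,300,.014,.054),("tall",465.6,230,.168,.0205),("jar",482,295,.132,.032),("short",383.8,231.2,.108,.0245),("vial",410.4,294,.061,.012)]
th=np.linspace(0,6.28,60)
big={ "top":cv2.resize(a[200:340,130:530],None,fx=2,fy=2,interpolation=2),"scene":cv2.resize(b[170:430,120:480],None,fx=2.2,fy=2.2,interpolation=2)}
for k,u,v,z,R in L:
    P=ray("top",u,v,z);print(k,np.round(P,3))
    for n,o,f in(("top",(130,200),2),("scene",(120,170),2.2)):
        q=np.array([(px(n,P+[R*np.cos(t),R*np.sin(t),0])-o+.5)*f for t in th]).astype(int)
        cv2.polylines(big[n],[q],True,(0,255,0),1)
for n in big: cv2.imwrite(f"pics/o_{n}.png",big[n])
def yaw(p,q,z): d=ray("top",*q,z)-ray("top",*p,z); return np.round([np.degrees(np.arctan2(d[1],d[0])),np.hypot(*d[:2])],3)
c=lambda x,y:(x/2+140,y/2+150); e=lambda x,y:(x/5+370,y/5+215)
print(yaw(c(12,330),c(38,252),.014),yaw(c(90,357),c(117,275),.014),yaw(e(437,470),e(415,365),0))
```

```text
sq [0.437 0.4   0.014]
sm [0.438 0.262 0.014]
med [0.452 0.12  0.014]
lg [ 0.45  -0.036  0.014]
tall [ 0.622 -0.328  0.168]
jar [ 0.472 -0.376  0.132]
short [ 0.623 -0.145  0.108]
vial [ 0.47  -0.219  0.061]
[-15.927   0.107] [-16.103   0.112] [11.604  0.056]
```

View pics/o_top.png

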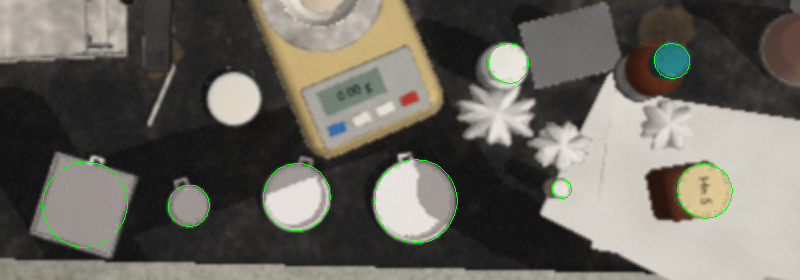

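View pics/o_scene.png

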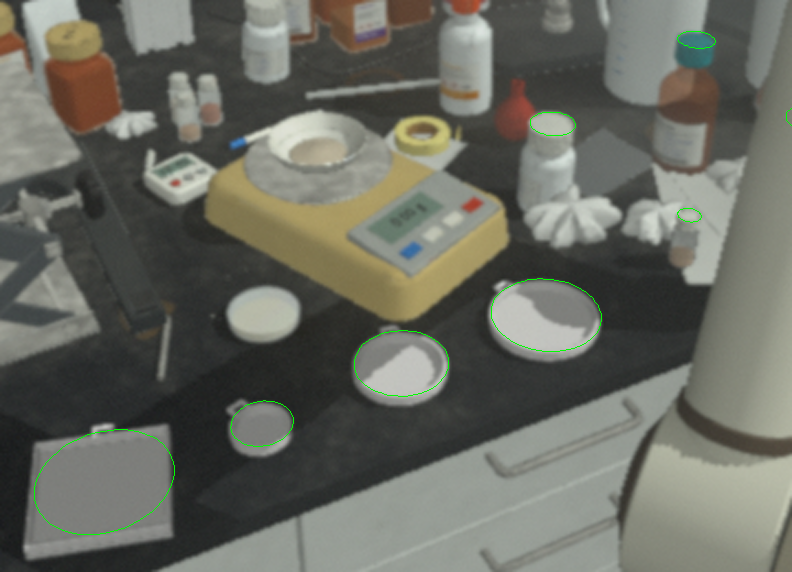

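The overlays match in both views. The jar sits at about 11.6° and the square tray at −16°, so I'll turn the jar about −28° on the way. First I'll square the tool up and go above the jar.

Call:
{"fn": "drive_tool", "kwargs": {"steps": [0, 0, 0.113, 0, 0, 0, 1, 0, 0, 0.113, 0, 0, 0, 1, 0, 0, 0.113, 0, 0, 0, 1, 0, 0, 0, -0.029, 0.024, 0, 1, 0, 0, 0, -0.029, 0.024, 0, 1, 0, 0, 0, -0.029, 0.024, 0, 1, 0, 0, 0, -0.029, 0.024, 0, 1, 0, 0, 0, -0.029, 0.024, 0, 1, 0, 0, 0, -0.029, 0.024, 0, 1, 0, 0, 0, -0.029, 0.024, 0, 1]}}

```text
time_s: 0.93
tcp_pos: [0.4117, -0.4199, 0.2412]
ee_rot: [[-1.0, 0.0, -0.001], [0.0, 1.0, 0.001], [0.001, 0.001, -1.0]]
wrist_force: [0.6, 0.4, 0.3]
gripper_width: 1.0
gripper_force: 0.0
```

Call:
{"fn": "drive_tool", "kwargs": {"steps": [0, 0, 0, -0.03, 0.022, 0, 1, 0, 0, 0, -0.03, 0.022, 0, 1, 0, 0, 0, 0, 0, 0, 1, 0, 0, 0, 0, 0, 0.03, 1, 0, 0, 0, 0, 0, 0.03, 1, 0, 0, 0, 0, 0, 0.02, 1, 0, 0, 0, 0, 0, 0.016, 1, 0, 0, 0, 0, 0, 0.015, 1, 0, 0, 0, 0, 0, 0, 1, 0, 0, 0, 0, 0, 0, 0.7]}}

```text
time_s: 1.77
tcp_pos: [0.4701, -0.3775, 0.1297]
ee_rot: [[-1.0, 0.0, -0.002], [0.0, 1.0, 0.001], [0.002, 0.001, -1.0]]
wrist_force: [0.5, -0.3, -0.1]
gripper_width: 0.971
gripper_force: 0.0
```

Call:
{"fn": "drive_tool", "kwargs": {"steps": [0, 0, 0, 0, 0, 0, 0.4, 0, 0, 0, 0, 0, 0, 0.4, 0, 0, 0, 0, 0, 0, 0.4, 0, 0, 0, 0, 0, 0, 0.4, 0, 0, 0, 0, 0, 0, 0.4, 0, 0, 0, 0, 0, 0, 0.4]}}

```text
time_s: 2.27
tcp_pos: [0.4713, -0.3775, 0.1316]
ee_rot: [[-1.0, -0.0, 0.002], [-0.0, 1.0, -0.001], [-0.002, -0.001, -1.0]]
wrist_force: [0.0, 2.7, 5.3]
gripper_width: 0.726
gripper_force: 30.0
```

Call:
{"fn": "drive_tool", "kwargs": {"steps": [0, 0, 0, 0, 0, 0, 0.3, 0, 0, 0, 0, 0, -0.01, 0.3, 0, 0, 0, 0, 0, -0.02, 0.3, 0, 0, 0, 0, 0, -0.025, 0.3, 0, 0, 0, 0, 0, -0.025, 0.3, 0, 0, 0, 0, 0, -0.025, 0.3, 0, 0, 0, 0, 0, -0.015, 0.3, 0, 0, 0, 0.005, 0.01, 0, 0.3, 0, 0, 0, 0.01, 0.02, 0, 0.3, 0, 0, 0, 0.01, 0.025, 0, 0.3]}}

```text
time_s: 3.1
tcp_pos: [0.4447, -0.3223, 0.2492]
ee_rot: [[-1.0, 0.003, -0.002], [0.003, 1.0, 0.002], [0.002, 0.002, -1.0]]
wrist_force: [0.4, 1.0, -3.9]
gripper_width: 0.729
gripper_force: 30.0
```

Call:
{"fn": "drive_tool", "kwargs": {"steps": [0, 0, 0, 0, 0.03, 0, 0.3, 0, 0, 0, 0, 0.03, 0, 0.3, 0, 0, 0, 0, 0.03, 0, 0.3, 0, 0, 0, 0, 0.03, 0, 0.3, 0, 0, 0, 0, 0.03, 0, 0.3, 0, 0, 0, 0, 0.03, 0, 0.3, 0, 0, 0, 0, 0.03, 0, 0.3, 0, 0, 0, 0, 0.03, 0, 0.3, 0, 0, 0, 0, 0.03, 0, 0.3, 0, 0, 0, 0, 0.03, 0, 0.3]}}

```text
time_s: 3.93
tcp_pos: [0.4446, -0.0213, 0.2499]
ee_rot: [[-1.0, 0.001, -0.002], [0.001, 1.0, -0.0], [0.002, -0.0, -1.0]]
wrist_force: [0.4, 0.4, -4.4]
gripper_width: 0.721
gripper_force: 30.0
```

Call:
{"fn": "drive_tool", "kwargs": {"steps": [0, 0, 0, 0, 0.03, 0, 0.3, 0, 0, 0, 0, 0.03, 0, 0.3, 0, 0, 0, 0, 0.03, 0, 0.3, 0, 0, 0, 0, 0.03, 0, 0.3, 0, 0, 0, 0, 0.03, 0, 0.3, 0, 0, 0, 0, 0.03, 0, 0.3, 0, 0, 0, 0, 0.03, 0, 0.3, 0, 0, 0, 0, 0.03, 0, 0.3, 0, 0, 0, 0, 0.03, 0, 0.3, 0, 0, 0, 0, 0.03, 0, 0.3]}}

```text
time_s: 4.77
tcp_pos: [0.445, 0.2783, 0.2496]
ee_rot: [[-1.0, 0.0, -0.002], [0.0, 1.0, -0.002], [0.002, -0.002, -1.0]]
wrist_force: [0.5, -1.5, -4.5]
gripper_width: 0.724
gripper_force: 30.0
```

Call:
{"fn": "drive_tool", "kwargs": {"steps": [0, 0, 0, 0.002, 0.03, 0, 0.3, 0, 0, 0, 0.002, 0.03, 0, 0.3, 0, 0, 0, 0.002, 0.03, 0, 0.3, 0, 0, 0, 0.002, 0.02, 0, 0.3, 0, 0, 0, 0, 0.012, 0, 0.3, 0, 0, 0.1, 0, 0, 0, 0.3, 0, 0, 0.1, 0, 0, 0, 0.3, 0, 0, 0.1, 0, 0, 0, 0.3, 0, 0, 0.1, 0, 0, 0, 0.3, 0, 0, 0.08, 0, 0, 0, 0.3]}}

```text
time_s: 5.6
tcp_pos: [0.4377, 0.3983, 0.2496]
ee_rot: [[-0.884, 0.467, -0.002], [0.467, 0.884, -0.002], [0.001, -0.003, -1.0]]
wrist_force: [-0.1, 0.2, -4.5]
gripper_width: 0.727
gripper_force: 30.0
```

Call:
{"fn": "drive_tool", "kwargs": {"steps": [0, 0, 0, 0, 0, 0.02, 0.3, 0, 0, 0, 0, 0, 0.025, 0.3, 0, 0, 0, 0, 0, 0.025, 0.3, 0, 0, 0, 0, 0, 0, 0.3]}}

```text
time_s: 5.93
tcp_pos: [0.4352, 0.3955, 0.1743]
ee_rot: [[-0.886, 0.464, -0.01], [0.464, 0.886, -0.01], [0.004, -0.014, -1.0]]
wrist_force: [-1.1, -1.2, -5.0]
gripper_width: 0.732
gripper_force: 30.0
```

Run:
```python
from h import *
a=r.capture("top");b=r.capture("scene")
cv2.imwrite("pics/p1.png",np.hstack([cv2.resize(a[230:350,130:260],(650,600))[:,:400*2//2+0],cv2.resize(b[250:450,90:290],(390,390)).copy() if 0 else cv2.copyMakeBorder(cv2.resize(b[250:450,90:290],(400,400)),0,200,0,0,0)]))
s=r.sense();print(s["tcp_pos"],s["ee_rot"].round(3).tolist() if hasattr(s["ee_rot"],"round") else s["ee_rot"])
```

```text
[0.43794654 0.39842681 0.17986761] [[-0.887, 0.462, -0.001], [0.462, 0.887, -0.003], [-0.0, -0.003, -1.0]]
```

View pics/p1.png

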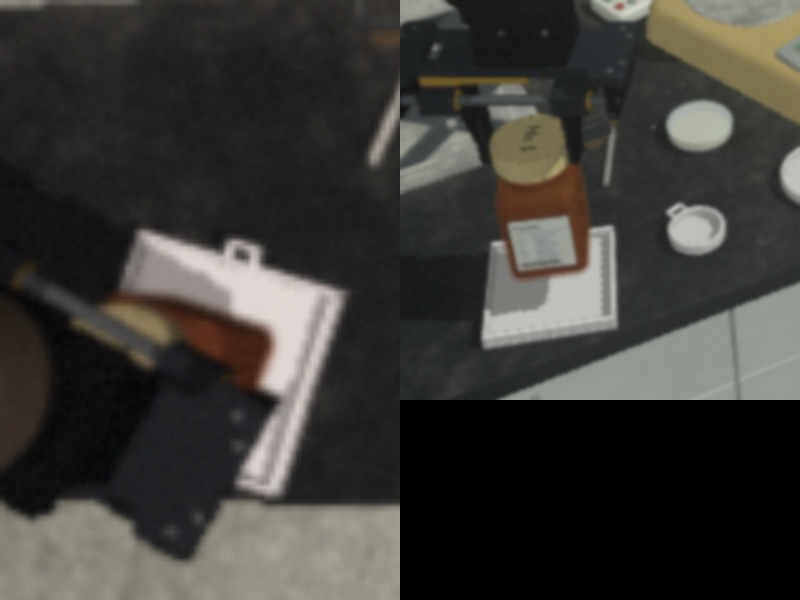

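The jar hangs square with the tray and centred over it. Lowering.

Call:
{"fn": "drive_tool", "kwargs": {"steps": [0, 0, 0, 0, 0, 0.015, 0.3, 0, 0, 0, 0, 0, 0.012, 0.3, 0, 0, 0, 0, 0, 0.008, 0.3, 0, 0, 0, 0, 0, 0.005, 0.3, 0, 0, 0, 0, 0, 0.003, 0.3, 0, 0, 0, 0, 0, 0.002, 0.3, 0, 0, 0, 0, 0, 0.001, 0.3, 0, 0, 0, 0, 0, 0, 0.3]}}

```text
time_s: 6.7
tcp_pos: [0.4384, 0.3999, 0.1357]
ee_rot: [[-0.887, 0.462, 0.001], [0.462, 0.887, 0.001], [-0.001, 0.001, -1.0]]
wrist_force: [-0.3, 0.0, -0.5]
gripper_width: 0.729
gripper_force: 30.0
```

Call:
{"fn": "drive_tool", "kwargs": {"steps": [0, 0, 0, 0, 0, 0, 0.8, 0, 0, 0, 0, 0, 0, 1, 0, 0, 0, 0, 0, 0, 1, 0, 0, 0, 0, 0, 0, 1, 0, 0, 0, 0, 0, 0, 1, 0, 0, 0, 0, 0, -0.01, 1, 0, 0, 0, 0, 0, -0.025, 1, 0, 0, 0, 0, 0, -0.03, 1, 0, 0, 0, 0, 0, -0.03, 1, 0, 0, 0, 0, 0, -0.02, 1]}}

```text
time_s: 7.53
tcp_pos: [0.4388, 0.4001, 0.2538]
ee_rot: [[-0.887, 0.461, 0.004], [0.462, 0.887, 0.003], [-0.002, 0.005, -1.0]]
wrist_force: [0.3, 0.5, 0.1]
gripper_width: 1.0
gripper_force: 0.0
```

Call:
{"fn": "drive_tool", "kwargs": {"steps": [0, 0, -0.12, 0, 0, 0, 1, 0, 0, -0.12, 0, 0, 0, 1, 0, 0, -0.12, 0, 0, 0, 1, 0, 0, -0.12, 0, 0, 0, 1, 0, 0, 0, 0, -0.035, 0, 1, 0, 0, 0, 0, -0.035, 0, 1, 0, 0, 0, 0, -0.035, 0, 1, 0, 0, 0, 0, -0.035, 0, 1, 0, 0, 0, 0, -0.035, 0, 1, 0, 0, 0, 0, -0.035, 0, 1]}}

```text
time_s: 8.37
tcp_pos: [0.4377, 0.1879, 0.2506]
ee_rot: [[-1.0, -0.0, 0.001], [-0.0, 1.0, 0.001], [-0.001, 0.001, -1.0]]
wrist_force: [0.3, -0.4, 0.1]
gripper_width: 1.0
gripper_force: 0.0
```

Call:
{"fn": "drive_tool", "kwargs": {"steps": [0, 0, 0, 0, -0.035, 0, 0.6, 0, 0, 0, 0, -0.035, 0, 0.6, 0, 0, 0, 0, -0.035, 0, 0.6, 0, 0, 0, 0, -0.035, 0, 0.6, 0, 0, 0, 0, -0.035, 0, 0.6, 0, 0, 0, 0, -0.035, 0, 0.6, 0, 0, 0, 0, -0.035, 0, 0.6, 0, 0, 0, 0, -0.035, 0, 0.6, 0, 0, 0, 0, -0.035, 0, 0.6, 0, 0, 0, 0, -0.035, 0, 0.6]}}

```text
time_s: 9.2
tcp_pos: [0.4376, -0.1623, 0.2507]
ee_rot: [[-1.0, -0.0, 0.002], [-0.0, 1.0, -0.0], [-0.002, -0.0, -1.0]]
wrist_force: [0.6, 0.3, -0.1]
gripper_width: 0.603
gripper_force: 0.0
```

Call:
{"fn": "drive_tool", "kwargs": {"steps": [0, 0, 0, -0.016, -0.03, 0, 0.6, 0, 0, 0, -0.016, -0.027, 0, 0.6, 0, 0, 0, 0, 0, 0.035, 0.6, 0, 0, 0, 0, 0, 0.035, 0.6, 0, 0, 0, 0, 0, 0.035, 0.6, 0, 0, 0, 0, 0, 0.03, 0.6, 0, 0, 0, 0, 0, 0.015, 0.6, 0, 0, 0, 0, 0, 0, 0.6]}}

```text
time_s: 9.87
tcp_pos: [0.4675, -0.2172, 0.0966]
ee_rot: [[-1.0, 0.001, -0.007], [0.001, 1.0, 0.001], [0.007, 0.001, -1.0]]
wrist_force: [-0.2, -0.6, 0.0]
gripper_width: 0.603
gripper_force: 0.0
```

Run:
```python
from h import *
b=r.capture("scene");a=r.capture("top")
cv2.imwrite("pics/p2.png",np.hstack([cv2.resize(a[240:340,350:450],(400,400)),cv2.resize(b[220:320,360:460],(400,400))]))
print(r.sense()["tcp_pos"])
```

```text
[ 0.47047722 -0.21774391  0.10029659]
```

View pics/p2.png

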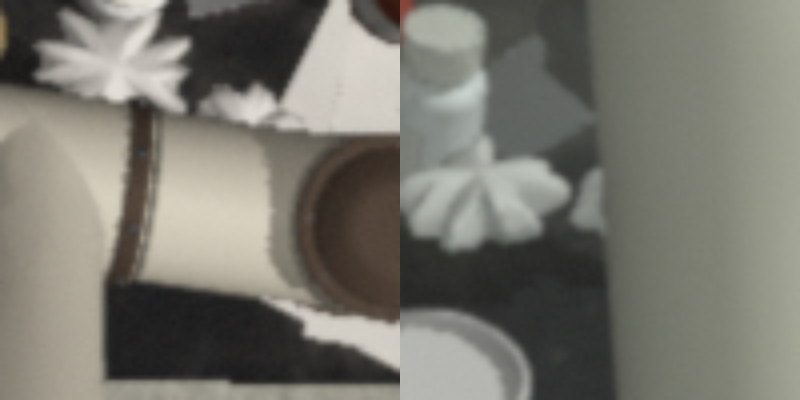

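The arm hides the vial in both views, with only the tissues showing at about (115,70). The earlier two-view agreement is enough, so I'll descend.

Call:
{"fn": "drive_tool", "kwargs": {"steps": [0, 0, 0, 0, 0, 0.02, 0.6, 0, 0, 0, 0, 0, 0.02, 0.6, 0, 0, 0, 0, 0, 0.014, 0.6, 0, 0, 0, 0, 0, 0.01, 0.6, 0, 0, 0, 0, 0, 0, 0.6, 0, 0, 0, 0, 0, 0, 0.45, 0, 0, 0, 0, 0, 0, 0.35, 0, 0, 0, 0, 0, 0, 0.2, 0, 0, 0, 0, 0, 0, 0.2, 0, 0, 0, 0, 0, 0, 0.2]}}

```text
time_s: 10.8
tcp_pos: [0.4702, -0.2176, 0.0363]
ee_rot: [[-1.0, 0.0, 0.001], [0.0, 1.0, -0.0], [-0.001, -0.0, -1.0]]
wrist_force: [0.6, -0.4, 0.7]
gripper_width: 0.306
gripper_force: 0.3
```

Call:
{"fn": "drive_tool", "kwargs": {"steps": [0, 0, 0, 0, 0, 0, 0.2, 0, 0, 0, 0, 0, 0, 0.2, 0, 0, 0, 0, 0, -0.01, 0.2, 0, 0, 0, 0, 0, -0.03, 0.2, 0, 0, 0, 0, 0, -0.03, 0.2, 0, 0, 0, 0, 0, -0.03, 0.2, 0, 0, 0, 0, 0, -0.02, 0.2, 0, 0, 0, 0.008, 0.03, 0, 0.2, 0, 0, 0, 0.012, 0.03, 0, 0.2, 0, 0, 0, 0.012, 0.03, 0, 0.2]}}

```text
time_s: 11.63
tcp_pos: [0.4373, -0.1268, 0.1562]
ee_rot: [[-1.0, 0.002, 0.001], [0.002, 1.0, 0.0], [-0.001, 0.0, -1.0]]
wrist_force: [0.6, 0.6, -0.5]
gripper_width: 0.298
gripper_force: 30.0
```

Call:
{"fn": "drive_tool", "kwargs": {"steps": [0, 0, 0, 0, 0.035, 0, 0.2, 0, 0, 0, 0, 0.035, 0, 0.2, 0, 0, 0, 0, 0.035, 0, 0.2, 0, 0, 0, 0, 0.035, 0, 0.2, 0, 0, 0, 0, 0.035, 0, 0.2, 0, 0, 0, 0, 0.035, 0, 0.2, 0, 0, 0, 0, 0.035, 0, 0.2, 0, 0, 0, 0, 0.035, 0, 0.2, 0, 0, 0, 0, 0.035, 0, 0.2, 0, 0, 0, 0, 0.035, 0, 0.2]}}

```text
time_s: 12.47
tcp_pos: [0.4373, 0.2241, 0.1561]
ee_rot: [[-1.0, -0.0, 0.0], [-0.0, 1.0, 0.0], [-0.0, 0.0, -1.0]]
wrist_force: [1.3, 0.1, -0.1]
gripper_width: 0.295
gripper_force: 30.0
```

The gripper body would come within a few mm of the placed jar with this yaw. I'll turn the tool 90° before lowering, so I need to check the joint 6 margin first.

Run:
```python
from h import *
s=r.sense();print(np.round(s["joints"],1),s["tcp_pos"])
a=r.capture("top");b=r.capture("scene")
cv2.imwrite("pics/p3.png",np.hstack([cv2.resize(a[230:350,130:250],(400,400)),cv2.resize(b[280:430,110:260],(400,400))]))
```

```text
[  46.1   14.   -25.    -0.   -51.  -136.1] [0.43728679 0.22413014 0.15611351]
```

View pics/p3.png

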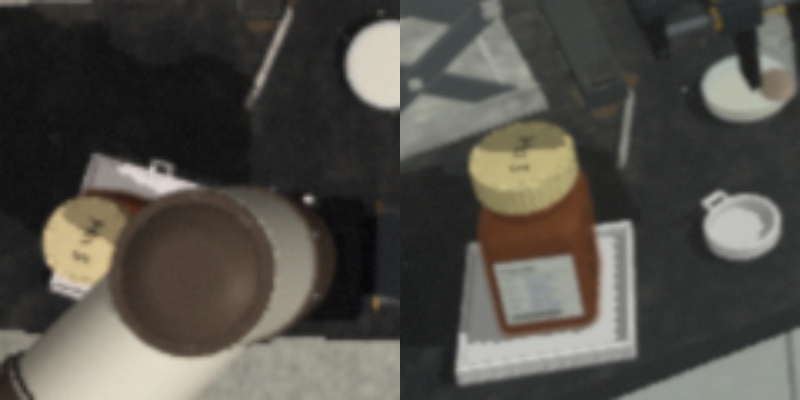

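The jar stands in its tray, cap at about (85,240) in the left half, and the vial hangs upright at about (775,85) in the right half. Joint 6 has room for a −90° tool turn.

Call:
{"fn": "drive_tool", "kwargs": {"steps": [0, 0, 0, 0, 0.019, 0, 0.2, 0, 0, 0, 0, 0.019, 0, 0.2, 0, 0, -0.12, 0, 0, 0, 0.2, 0, 0, -0.12, 0, 0, 0, 0.2, 0, 0, -0.12, 0, 0, 0, 0.2, 0, 0, -0.12, 0, 0, 0, 0.2, 0, 0, -0.12, 0, 0, 0, 0.2, 0, 0, -0.12, 0, 0, 0, 0.2, 0, 0, -0.12, 0, 0, 0, 0.2, 0, 0, -0.12, 0, 0, 0, 0.2]}}

```text
time_s: 13.4
tcp_pos: [0.4376, 0.2597, 0.1558]
ee_rot: [[-0.569, -0.822, -0.001], [-0.822, 0.569, -0.0], [0.001, 0.0, -1.0]]
wrist_force: [-0.2, 0.2, -0.3]
gripper_width: 0.296
gripper_force: 30.0
```

Call:
{"fn": "drive_tool", "kwargs": {"steps": [0, 0, -0.12, 0, 0, 0, 0.2, 0, 0, -0.12, 0, 0, 0, 0.2, 0, 0, -0.12, 0, 0, 0, 0.2, 0, 0, -0.12, 0, 0, 0, 0.2, 0, 0, -0.12, 0, 0, 0, 0.2, 0, 0, 0, 0, 0, 0.03, 0.2, 0, 0, 0, 0, 0, 0.03, 0.2, 0, 0, 0, 0, 0, 0.02, 0.2, 0, 0, 0, 0, 0, 0.01, 0.2, 0, 0, 0, 0, 0, 0, 0.2]}}

```text
time_s: 14.23
tcp_pos: [0.4368, 0.2589, 0.0637]
ee_rot: [[-0.012, -1.0, -0.004], [-1.0, 0.012, -0.004], [0.004, 0.004, -1.0]]
wrist_force: [0.8, 0.7, 0.2]
gripper_width: 0.297
gripper_force: 30.0
```

Call:
{"fn": "drive_tool", "kwargs": {"steps": [0, 0, 0, -0.002, 0, 0.01, 0.2, 0, 0, 0, 0, 0, 0.008, 0.2, 0, 0, 0, 0, 0, 0.004, 0.2, 0, 0, 0, 0, 0, 0.002, 0.2, 0, 0, 0, 0, 0, 0.001, 0.2, 0, 0, 0, 0, 0, 0.001, 0.2, 0, 0, 0, 0, 0, 0, 0.2]}}

```text
time_s: 14.82
tcp_pos: [0.4381, 0.2627, 0.0402]
ee_rot: [[-0.011, -1.0, 0.001], [-1.0, 0.011, 0.0], [-0.0, -0.001, -1.0]]
wrist_force: [-1.5, -0.8, 2.8]
gripper_width: 0.295
gripper_force: 30.0
```

Call:
{"fn": "drive_tool", "kwargs": {"steps": [0, 0, 0, 0, 0, 0, 0.35, 0, 0, 0, 0, 0, 0, 0.5, 0, 0, 0, 0, 0, 0, 0.5, 0, 0, 0, 0, 0, 0, 0.5, 0, 0, 0, 0, 0, -0.02, 0.5, 0, 0, 0, 0, 0, -0.035, 0.5, 0, 0, 0, 0, 0, -0.04, 0.5, 0, 0, 0, 0, 0, -0.04, 0.5, 0, 0, 0, 0, 0, -0.04, 0.5, 0, 0, 0, 0, 0, -0.035, 0.5]}}

```text
time_s: 15.65
tcp_pos: [0.438, 0.2624, 0.2526]
ee_rot: [[-0.011, -1.0, 0.002], [-1.0, 0.011, 0.002], [-0.002, -0.002, -1.0]]
wrist_force: [1.4, 0.6, 0.3]
gripper_width: 0.499
gripper_force: 0.0
```

Call:
{"fn": "drive_tool", "kwargs": {"steps": [0, 0, 0.12, 0, 0, 0, 1, 0, 0, 0.12, 0, 0, 0, 1, 0, 0, 0.12, 0, 0, 0, 1, 0, 0, 0.12, 0, 0, 0, 1, 0, 0, 0.12, 0, 0, 0, 1, 0, 0, 0.12, 0, 0, 0, 1, 0, 0, 0.12, 0, 0, 0, 1, 0, 0, 0.12, 0, 0, 0, 1, 0, 0, 0.12, 0, 0, 0, 1, 0, 0, 0.12, 0, 0, 0, 1]}}

```text
time_s: 16.48
tcp_pos: [0.4378, 0.2624, 0.2494]
ee_rot: [[-0.938, -0.346, -0.0], [-0.346, 0.938, -0.0], [0.0, -0.0, -1.0]]
wrist_force: [-0.3, 0.2, -1.1]
gripper_width: 0.999
gripper_force: 0.0
```

Call:
{"fn": "drive_tool", "kwargs": {"steps": [0, 0, 0.12, 0, 0, 0, 1, 0, 0, 0.12, 0, 0, 0, 1, 0, 0, 0.12, 0, 0, 0, 1, 0, 0, 0, -0.015, -0.035, 0, 1, 0, 0, 0, -0.015, -0.035, 0, 1, 0, 0, 0, -0.015, -0.035, 0, 1, 0, 0, 0, -0.015, -0.035, 0, 1, 0, 0, 0, -0.015, -0.035, 0, 1, 0, 0, 0, -0.015, -0.035, 0, 1, 0, 0, 0, -0.015, -0.035, 0, 1]}}

```text
time_s: 17.32
tcp_pos: [0.5432, 0.0157, 0.2495]
ee_rot: [[-1.0, 0.0, 0.0], [0.0, 1.0, 0.0], [-0.0, 0.0, -1.0]]
wrist_force: [0.7, 0.3, -0.2]
gripper_width: 1.0
gripper_force: 0.0
```

Run:
```python
from h import *
s=r.sense();print(s["tcp_pos"],np.round(s["ee_rot"],3).tolist())
a=r.capture("top");b=r.capture("scene")
cv2.imwrite("pics/p4.png",np.hstack([cv2.resize(a[230:350,130:250],(400,400)),cv2.resize(b[280:430,110:260],(400,400))]))
P=ray("top",410.4,294,.061)
```

```text
[0.54317387 0.01568777 0.24954661] [[-1.0, 0.0, 0.0], [0.0, 1.0, 0.0], [-0.0, 0.0, -1.0]]
```

View pics/p4.png

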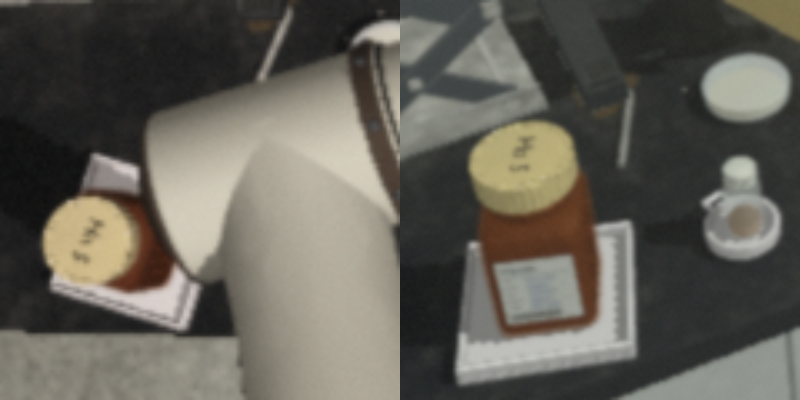

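The vial stands in the small tray and the jar is good. Next is the short bottle.

Call:
{"fn": "drive_tool", "kwargs": {"steps": [0, 0, 0, -0.016, -0.032, 0, 1, 0, 0, 0, -0.016, -0.032, 0, 1, 0, 0, 0, -0.016, -0.032, 0, 1, 0, 0, 0, -0.016, -0.032, 0, 1, 0, 0, 0, -0.016, -0.032, 0, 1, 0, 0, 0, 0, 0, 0, 1, 0, 0, 0, 0, 0, 0.035, 1, 0, 0, 0, 0, 0, 0.035, 1, 0, 0, 0, 0, 0, 0.03, 1, 0, 0, 0, 0, 0, 0.02, 1]}}

```text
time_s: 18.25
tcp_pos: [0.6207, -0.1416, 0.1259]
ee_rot: [[-1.0, 0.001, -0.005], [0.001, 1.0, 0.001], [0.005, 0.001, -1.0]]
wrist_force: [0.5, 0.3, -0.7]
gripper_width: 0.998
gripper_force: 0.0
```

Call:
{"fn": "drive_tool", "kwargs": {"steps": [0, 0, 0, 0, 0, 0.017, 1, 0, 0, 0, 0, 0, 0.01, 1, 0, 0, 0, 0, 0, 0, 1, 0, 0, 0, 0, 0, 0, 0.7, 0, 0, 0, 0, 0, 0, 0.5, 0, 0, 0, 0, 0, 0, 0.4, 0, 0, 0, 0, 0, 0, 0.4, 0, 0, 0, 0, 0, 0, 0.4, 0, 0, 0, 0, 0, 0, 0.4, 0, 0, 0, 0, 0, 0, 0.4]}}

```text
time_s: 19.08
tcp_pos: [0.623, -0.1426, 0.103]
ee_rot: [[-1.0, 0.0, 0.001], [0.0, 1.0, -0.0], [-0.001, -0.0, -1.0]]
wrist_force: [-0.7, 0.4, 0.3]
gripper_width: 0.553
gripper_force: 21.3
```

Call:
{"fn": "drive_tool", "kwargs": {"steps": [0, 0, 0, 0, 0, 0, 0.3, 0, 0, 0, 0, 0, -0.01, 0.3, 0, 0, 0, 0, 0, -0.025, 0.3, 0, 0, 0, 0, 0, -0.03, 0.3, 0, 0, 0, 0, 0, -0.03, 0.3, 0, 0, 0, 0, 0, -0.03, 0.3, 0, 0, 0, 0.01, 0, 0, 0.3, 0, 0, 0, 0.025, 0, 0, 0.3, 0, 0, 0, 0.03, 0, 0, 0.3, 0, 0, 0, 0.03, 0, 0, 0.3]}}

```text
time_s: 19.92
tcp_pos: [0.5265, -0.1424, 0.2275]
ee_rot: [[-1.0, 0.0, -0.001], [0.0, 1.0, 0.0], [0.001, 0.0, -1.0]]
wrist_force: [-0.4, 0.5, -1.0]
gripper_width: 0.555
gripper_force: 29.9
```

Call:
{"fn": "drive_tool", "kwargs": {"steps": [0, 0, 0, 0.03, 0.01, 0, 0.3, 0, 0, 0, 0.025, 0.02, 0, 0.3, 0, 0, 0, 0.021, 0.03, 0, 0.3, 0, 0, 0, 0, 0.033, 0, 0.3, 0, 0, 0, 0, 0.033, 0, 0.3, 0, 0, 0, 0, 0.033, 0, 0.3, 0, 0, 0, 0, 0.033, 0, 0.3, 0, 0, 0, 0, 0.033, 0, 0.3, 0, 0, 0, 0, 0.025, 0, 0.3, 0, 0, 0, 0, 0.012, 0, 0.3]}}

```text
time_s: 20.75
tcp_pos: [0.4518, 0.122, 0.2281]
ee_rot: [[-1.0, -0.002, 0.001], [-0.002, 1.0, 0.001], [-0.001, 0.001, -1.0]]
wrist_force: [0.5, 0.4, -1.4]
gripper_width: 0.553
gripper_force: 29.9
```

Call:
{"fn": "drive_tool", "kwargs": {"steps": [0, 0, 0, 0, 0, 0, 0.3, 0, 0, 0, 0, 0, 0.02, 0.3, 0, 0, 0, 0, 0, 0.025, 0.3, 0, 0, 0, 0, 0, 0.025, 0.3, 0, 0, 0, 0, 0, 0.015, 0.3, 0, 0, 0, 0, 0, 0, 0.3, 0, 0, 0, 0, 0, 0, 0.3]}}

```text
time_s: 21.33
tcp_pos: [0.4518, 0.1184, 0.1425]
ee_rot: [[-1.0, 0.001, -0.001], [0.001, 1.0, -0.001], [0.001, -0.001, -1.0]]
wrist_force: [0.0, 0.2, -0.9]
gripper_width: 0.552
gripper_force: 29.9
```

Call:
{"fn": "drive_tool", "kwargs": {"steps": [0, 0, 0, 0, 0, 0.014, 0.3, 0, 0, 0, 0, 0, 0.01, 0.3, 0, 0, 0, 0, 0, 0.005, 0.3, 0, 0, 0, 0, 0, 0.003, 0.3, 0, 0, 0, 0, 0, 0.002, 0.3, 0, 0, 0, 0, 0, 0.001, 0.3, 0, 0, 0, 0, 0, 0.001, 0.3, 0, 0, 0, 0, 0, 0, 0.3]}}

```text
time_s: 22.0
tcp_pos: [0.4522, 0.1197, 0.1069]
ee_rot: [[-1.0, 0.0, 0.001], [0.0, 1.0, 0.0], [-0.001, 0.0, -1.0]]
wrist_force: [-0.7, 0.8, -1.9]
gripper_width: 0.551
gripper_force: 29.9
```

Call:
{"fn": "drive_tool", "kwargs": {"steps": [0, 0, 0, 0, 0, 0.001, 0.3, 0, 0, 0, 0, 0, 0, 0.3, 0, 0, 0, 0, 0, 0, 0.3]}}

```text
time_s: 22.25
tcp_pos: [0.4527, 0.1197, 0.1068]
ee_rot: [[-1.0, -0.001, 0.002], [-0.001, 1.0, 0.0], [-0.002, 0.0, -1.0]]
wrist_force: [-1.0, 0.0, 5.7]
gripper_width: 0.552
gripper_force: 30.0
```

Contact. Release, rise, and go to the tall bottle at (.622,−.328).

Call:
{"fn": "drive_tool", "kwargs": {"steps": [0, 0, 0, 0, 0, -0.001, 0.5, 0, 0, 0, 0, 0, 0, 0.75, 0, 0, 0, 0, 0, 0, 0.9, 0, 0, 0, 0, 0, 0, 0.9, 0, 0, 0, 0, 0, -0.015, 0.9, 0, 0, 0, 0, 0, -0.03, 0.9, 0, 0, 0, 0, 0, -0.035, 0.9, 0, 0, 0, 0, 0, -0.035, 0.9, 0, 0, 0, 0, 0, -0.035, 0.9, 0, 0, 0, 0, -0.03, 0, 0.9]}}

```text
time_s: 23.08
tcp_pos: [0.4564, 0.093, 0.2641]
ee_rot: [[-1.0, -0.006, 0.015], [-0.005, 1.0, 0.006], [-0.015, 0.006, -1.0]]
wrist_force: [1.0, -0.8, 0.7]
gripper_width: 0.898
gripper_force: 0.0
```

Call:
{"fn": "drive_tool", "kwargs": {"steps": [0, 0, 0, -0.013, -0.035, 0, 0.9, 0, 0, 0, -0.013, -0.035, 0, 0.9, 0, 0, 0, -0.013, -0.035, 0, 0.9, 0, 0, 0, -0.013, -0.035, 0, 0.9, 0, 0, 0, -0.013, -0.035, 0, 0.9, 0, 0, 0, -0.013, -0.035, 0, 0.9, 0, 0, 0, -0.013, -0.035, 0, 0.9, 0, 0, 0, -0.013, -0.035, 0, 0.9, 0, 0, 0, -0.013, -0.035, 0, 0.9, 0, 0, 0, -0.013, -0.035, 0, 0.9]}}

```text
time_s: 23.92
tcp_pos: [0.5821, -0.2624, 0.2562]
ee_rot: [[-1.0, 0.0, -0.0], [0.0, 1.0, 0.0], [0.0, 0.0, -1.0]]
wrist_force: [0.5, 0.4, -0.2]
gripper_width: 0.901
gripper_force: 0.0
```

Call:
{"fn": "drive_tool", "kwargs": {"steps": [0, 0, 0, -0.02, -0.033, 0, 0.9, 0, 0, 0, -0.02, -0.033, 0, 0.9, 0, 0, 0, 0, 0, 0, 0.9, 0, 0, 0, 0, 0, 0.03, 0.9, 0, 0, 0, 0, 0, 0.03, 0.9, 0, 0, 0, 0, 0, 0.02, 0.9, 0, 0, 0, 0, 0, 0.013, 0.9, 0, 0, 0, 0, 0, 0, 0.9, 0, 0, 0, 0, 0, 0, 0.6, 0, 0, 0, 0, 0, 0, 0.4]}}

```text
time_s: 24.75
tcp_pos: [0.6226, -0.3267, 0.1648]
ee_rot: [[-1.0, -0.0, 0.002], [-0.0, 1.0, -0.001], [-0.002, -0.001, -1.0]]
wrist_force: [0.6, -1.1, -0.2]
gripper_width: 0.821
gripper_force: 0.0
```

Call:
{"fn": "drive_tool", "kwargs": {"steps": [0, 0, 0, 0, 0, 0, 0.2, 0, 0, 0, 0, 0, 0, 0.2, 0, 0, 0, 0, 0, 0, 0.2, 0, 0, 0, 0, 0, 0, 0.2, 0, 0, 0, 0, 0, 0, 0.2, 0, 0, 0, 0, 0, 0, 0.2]}}

```text
time_s: 25.25
tcp_pos: [0.622, -0.3268, 0.1641]
ee_rot: [[-1.0, 0.0, 0.001], [0.0, 1.0, -0.001], [-0.001, -0.001, -1.0]]
wrist_force: [-0.5, 0.1, 1.1]
gripper_width: 0.472
gripper_force: 29.7
```

Call:
{"fn": "drive_tool", "kwargs": {"steps": [0, 0, 0, 0, 0, 0, 0.2, 0, 0, 0, 0, 0, -0.01, 0.2, 0, 0, 0, 0, 0, -0.025, 0.2, 0, 0, 0, 0, 0, -0.03, 0.2, 0, 0, 0, 0, 0, -0.03, 0.2, 0, 0, 0, 0, 0, -0.025, 0.2, 0, 0, 0, 0.006, 0.01, 0, 0.2, 0, 0, 0, 0.012, 0.02, 0, 0.2, 0, 0, 0, 0.015, 0.026, 0, 0.2, 0, 0, 0, 0.015, 0.026, 0, 0.2]}}

```text
time_s: 26.08
tcp_pos: [0.572, -0.2432, 0.2812]
ee_rot: [[-1.0, 0.002, -0.005], [0.002, 1.0, 0.003], [0.005, 0.003, -1.0]]
wrist_force: [-0.5, -0.2, -5.4]
gripper_width: 0.468
gripper_force: 29.6
```

Call:
{"fn": "drive_tool", "kwargs": {"steps": [0, 0, 0, 0.015, 0.026, 0, 0.2, 0, 0, 0, 0.015, 0.026, 0, 0.2, 0, 0, 0, 0.015, 0.026, 0, 0.2, 0, 0, 0, 0.015, 0.026, 0, 0.2, 0, 0, 0, 0.015, 0.026, 0, 0.2, 0, 0, 0, 0.015, 0.026, 0, 0.2, 0, 0, 0, 0.015, 0.024, 0, 0.2, 0, 0, 0, 0.012, 0.018, 0, 0.2, 0, 0, 0, 0.007, 0.011, 0, 0.2, 0, 0, 0, 0, 0, 0, 0.2]}}

```text
time_s: 26.92
tcp_pos: [0.447, -0.0338, 0.2827]
ee_rot: [[-1.0, -0.002, -0.004], [-0.002, 1.0, 0.002], [0.004, 0.002, -1.0]]
wrist_force: [-0.0, -1.7, -5.7]
gripper_width: 0.469
gripper_force: 29.7
```

Call:
{"fn": "drive_tool", "kwargs": {"steps": [0, 0, 0, -0.002, -0.001, 0.015, 0.2, 0, 0, 0, 0, 0, 0.025, 0.2, 0, 0, 0, 0, 0, 0.025, 0.2, 0, 0, 0, 0, 0, 0.018, 0.2, 0, 0, 0, 0, 0, 0.01, 0.2, 0, 0, 0, 0, 0, 0, 0.2, 0, 0, 0, 0, 0, 0, 0.2]}}

```text
time_s: 27.5
tcp_pos: [0.4515, -0.0369, 0.19]
ee_rot: [[-1.0, 0.001, -0.002], [0.001, 1.0, -0.001], [0.002, -0.001, -1.0]]
wrist_force: [1.3, -0.4, -4.7]
gripper_width: 0.471
gripper_force: 29.7
```

Call:
{"fn": "drive_tool", "kwargs": {"steps": [0, 0, 0, 0, 0, 0.008, 0.2, 0, 0, 0, 0, 0, 0.006, 0.2, 0, 0, 0, 0, 0, 0.004, 0.2, 0, 0, 0, 0, 0, 0.002, 0.2, 0, 0, 0, 0, 0, 0.001, 0.2, 0, 0, 0, 0, 0, 0.001, 0.2, 0, 0, 0, 0, 0, 0, 0.2]}}

```text
time_s: 28.08
tcp_pos: [0.4519, -0.0365, 0.1686]
ee_rot: [[-1.0, 0.0, 0.0], [0.0, 1.0, 0.0], [-0.0, 0.0, -1.0]]
wrist_force: [-0.6, -0.5, -6.3]
gripper_width: 0.473
gripper_force: 29.7
```

Call:
{"fn": "drive_tool", "kwargs": {"steps": [0, 0, 0, 0, 0, 0.001, 0.2, 0, 0, 0, 0, 0, 0, 0.2, 0, 0, 0, 0, 0, 0, 0.2]}}

```text
time_s: 28.33
tcp_pos: [0.4524, -0.0364, 0.1681]
ee_rot: [[-1.0, -0.0, 0.001], [-0.0, 1.0, 0.0], [-0.001, 0.0, -1.0]]
wrist_force: [1.4, -0.2, -3.7]
gripper_width: 0.472
gripper_force: 29.7
```

Weight is partly on the tray. Release, rise and back away to the right.

Call:
{"fn": "drive_tool", "kwargs": {"steps": [0, 0, 0, 0, 0, 0.0005, 0.2, 0, 0, 0, 0, 0, 0, 0.45, 0, 0, 0, 0, 0, 0, 0.6, 0, 0, 0, 0, 0, 0, 0.9, 0, 0, 0, 0, 0, 0, 0.9, 0, 0, 0, 0, 0, -0.01, 0.9, 0, 0, 0, 0, 0, -0.025, 0.9, 0, 0, 0, 0, 0, -0.035, 0.9, 0, 0, 0, 0, 0, -0.035, 0.9, 0, 0, 0, 0, 0, -0.02, 0.9]}}

```text
time_s: 29.17
tcp_pos: [0.4532, -0.0366, 0.2961]
ee_rot: [[-1.0, -0.0, 0.006], [-0.0, 1.0, 0.0], [-0.006, 0.0, -1.0]]
wrist_force: [-0.5, -0.7, 1.1]
gripper_width: 0.886
gripper_force: 0.0
```

Call:
{"fn": "drive_tool", "kwargs": {"steps": [0, 0, 0, 0, -0.035, 0, 0.9, 0, 0, 0, 0, -0.035, 0, 0.9, 0, 0, 0, 0, -0.035, 0, 0.9, 0, 0, 0, 0, -0.035, 0, 0.9, 0, 0, 0, 0, -0.035, 0, 0.9, 0, 0, 0, 0, -0.035, 0, 0.9, 0, 0, 0, 0, -0.035, 0, 0.9, 0, 0, 0, 0, -0.035, 0, 0.9, 0, 0, 0, 0, -0.035, 0, 0.9, 0, 0, 0, 0, -0.03, 0, 0.9]}}

```text
time_s: 30.0
tcp_pos: [0.4515, -0.3837, 0.2918]
ee_rot: [[-1.0, 0.001, -0.0], [0.001, 1.0, -0.0], [0.0, -0.0, -1.0]]
wrist_force: [-0.0, 0.0, -0.1]
gripper_width: 0.896
gripper_force: 0.0
```

Call:
{"fn": "drive_tool", "kwargs": {"steps": [0, 0, 0, 0, -0.03, 0, 0.9, 0, 0, 0, 0, -0.03, 0, 0.9, 0, 0, 0, 0, 0, 0, 0.9, 0, 0, 0, 0, 0, 0, 0.9, 0, 0, 0, 0, 0, 0, 0.9]}}

```text
time_s: 30.42
tcp_pos: [0.4516, -0.4412, 0.2916]
ee_rot: [[-1.0, 0.001, -0.001], [0.001, 1.0, 0.001], [0.001, 0.001, -1.0]]
wrist_force: [0.2, 0.2, 0.7]
gripper_width: 0.9
gripper_force: 0.0
```

Run:
```python
from h import *
a=r.capture("top");b=r.capture("scene");s=r.sense();print(s["time_s"],s["tcp_pos"])
big={ "top":cv2.resize(a[200:340,130:400],None,fx=1.48,fy=1.48,interpolation=2),"scene":cv2.resize(b[170:430,120:480],None,fx=1.1,fy=1.1,interpolation=2)}
L=[(.437,.4,.136,.032),(.438,.262,.065,.012),(.452,.12,.112,.0245),(.45,-.036,.172,.0205)]
for x,y,z,R in L:
    for n,o,f in(("top",(130,200),1.48),("scene",(120,170),1.1)):
        q=np.array([(px(n,(x+R*np.cos(t),y+R*np.sin(t),z))-o+.5)*f for t in np.linspace(0,6.28,60)]).astype(int)
        cv2.polylines(big[n],[q],True,(0,255,0),1)
h=max(i.shape[0] for i in big.values())
cv2.imwrite("pics/end.png",np.hstack([cv2.copyMakeBorder(i,0,h-i.shape[0],0,0,0) for i in big.values()]))
```

```text
30.5167 [ 0.45194167 -0.44051841  0.29231167]
```

View pics/end.png

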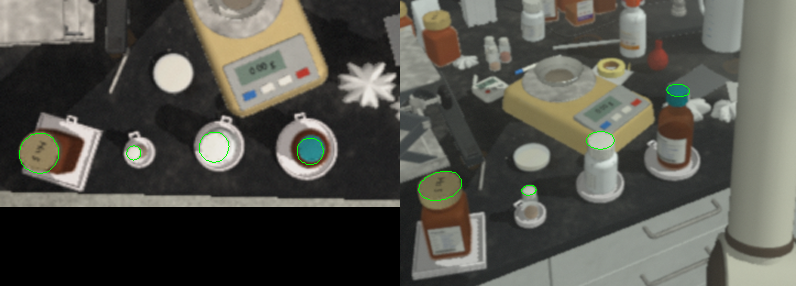

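All four stand in their trays and their caps match the predicted circles in both views: left view jar (38,152), vial (133,152), short (213,148), tall (311,150). The dish and bulb are unmoved. Handing in.

```bash
python3 -c "
from station import r
print(r.finish_job())"
```

```text
the job is handed in; nothing more can be done
None
```

I placed all four containers upright in their own trays and handed the job in at about 30 s; the final pictures show each one on its tray centre and the bulb and dish where they were, but the judge returned no verdict.

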